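# Blow a rinsed beaker dry with a two-stage blow gun

### The job

Slide the small beaker along the table, without lifting it, fully home into the V-stop under the blow gun's nozzle. Then press the gun's lever to its pressure point and keep it there for about one second (gentle air), press on past that point to the bottom for about one second (full air), and let go so that the lever springs back. Give no full air before the beaker is home, leave it standing in its stop, and knock no glassware over.

Things in the scene. Friction and masses are not known exactly. Their poses are not given: they have to be found in the camera images.
- blow_gun: fixed bench blow gun; origin = point seat; x axis runs from the seat to the gun, z up. In its frame: base plate x 45 to 215, 70 wide, 12 mm high; round post at x 135; gun body a level cylinder of 32 mm diameter, axis at z 138, x 72 to 202, hose nipple to x 232 mm; steel lever on top; thin nozzle tube (8 mm) in front
- seat (a point): point on the table (z = 0) where the centre of the beaker stands when fully home, touching both arms of the V-stop; axes as blow_gun. V-stop: two upright steel sheet arms 46 mm long, 26 high, 4 thick, at 90 deg, open to -x, inner apex at x 36, arm ends at about x 4, y +-33 mm; no floor in it. Push home along +x; up to 45 deg off also goes
- nozzle_tip (a point): open end of the nozzle, 22 mm from the seat on the gun's side, 97 mm above the table
- lever_pad (a point): centre of the upper face of the finger pad (28 wide, 34 mm long) at the lever's free end, over the rear of the gun; moves with the lever. At rest 192 mm above the table, at blow_gun x 182, y 0 mm, sloping up to the rear by 0.23 rad. Pivot at blow_gun x 88, z 165 mm. Pressing moves the pad down about 9.5 mm per stage, 19 mm in all; at the bottom it is nearly level
- first_stage (a joint): travel of the lever in its light first stage, 0 (released) to 0.10 rad (pressure point); takes about 1.5 N at the start to 3.5 N at the end on the pad; springs back by itself
- second_stage (a joint): further travel of the lever past the pressure point, 0 (not begun) to 0.10 rad (at the bottom); begins at about 8 N on the pad and takes about 11 N at the bottom; springs back by itself. The lever's whole angle is the sum of both joints
- small_beaker: the smaller of the two glass beakers: upright, wall 51 mm and rim 55 mm in diameter, 70 mm high, about 80 g, loose. Origin at the centre of its underside
- large_beaker: bystander: glass beaker, 74 mm diameter, 96 mm high, origin at the centre of its underside
- amber_bottle: bystander: amber glass bottle, 58 mm diameter, 117 mm high, origin at the centre of its underside

How it is judged:
By the outcome, as a careful person would: the job done as asked, in the order asked, and still so for the second after the job is handed in, with the robot touching nothing.
It also fails if it takes over 64 s, if anything falls off the work surface, if the arm or the gripper's body presses on something with over 40 N, if the wrist force passes 120 N, or if a joint passes its speed limit or range.

### The arm

A 6-joint arm with a two-finger parallel gripper is mounted at the origin on a cart in front of the work surface, level with it; the furniture and walls round the work are solid. World frame = base frame: x ahead of the robot, y to its left, z up, the work surface at z = 0. Lengths are in m, angles in rad, forces in N, time in s.
With the tool pointing down it reaches from about 0.3 to 0.875 m from the base axis. Payload 6.4 kg.
Tool frame: the origin (TCP) lies at the very end of the fingers, on their centre line; the grasp point (between the pads) lies 19 mm behind it; z points along the fingers, y is the line along which they close (so a half turn about z gives the same grasp; the last joint's range is limited). The gripper opens to 85 mm and grips with 20 to 120 N. Pads are 22 mm wide; open, the fingers measure 114 mm over their backs; the gripper's body (76 mm by 85 mm) begins 54 mm behind the grasp point. The pads swing forward as they close: fully open they stand 13 mm farther back than shut.
Start: joints at [0.928, 0.181, 1.607, -0, 1.354, -0.206], TCP at [0.243, 0.521, 0.231] pointing down, gripper open.
Joint ranges: [-2.99, 2.99], [-0.89, 2.07], [0.3, 2.58], [-1.14, 4.28], [0, 2.63], [-3.12, 3.12]. Speed limits (rad/s): [2.57, 2.57, 3.01, 3.14, 3.14, 3.14].

### API

Orientations are given as a unit quaternion [w, x, y, z].
In Python, from bench import ctrl gives the robot as it stands.
- The arm moves only by the tool jog_arm, never from a script. Its argument "series" is a list that holds one entry, the list of rows, each a list of 7 numbers: the shift along the tool's x, y, z in mm, then the turn, a rotation vector about the tool's x, y, z in rad, then the finger opening in mm, from 0 to 85.4. In form: [[[tx, ty, tz, rx, ry, rz, gripper], ...]]. A call has exactly 10 rows; each row shifts and turns the commanded pose from where the row before left it, along the tool's axes as they then stand; what a row does not reach is not made up. A row lasts 1/10 s, in which the tool goes at most 50 mm and 8.59 degrees, less where a joint would pass 70% of its speed; a pose out of reach is approached as far as the arm can. A call with a gripper value outside its range is refused whole. The fingers move at their own pace and stop on an object; the grip force is fixed at half the most. Time passes only in rows, so rows that do not move let the fingers close, or fill a call up. It gives the time, the measured TCP pose, the force, the opening and the grip force at its end, in the units of the state.
- ctrl.get_obs(): the state, without advancing time (a new reading comes with each control period).
- ctrl.camera(name): name is "scene" or "top"; returns a dict with "frame" (420x560x3 uint8, blue, green, red), "z_map" (420x560 float32, m along the optical axis (not along the pixel's ray), 0 where there is no reading), "fx", "fy", "cx", "cy" (pixels), "k1" (the pictures are not rectified: a ray, as slopes to the right and down, at radius r is drawn at 1 + k1 r^2 times it, then the intrinsics apply), "xyz" and "rotation" of the camera in the world. Camera axes: x right, y down, z forward; pixel columns grow to the right and rows downward; lengths in m; the calibration is good to about 2 mm. A picture is of the moment at which its call begins.
- ctrl.hand_in(): hands the job in; it is judged then, once.
The state is a dict: "time_s": time; "q": joint angles; "dq": joint speeds; "joint_efforts": joint torques, N m; "eef_pos": TCP position; "eef_rot": TCP orientation; "wrist_force": force on the tool from outside, world axes, zero at the start; "torque": the same for the moment, N m; "opening": opening from 0.0 (shut) to 1.0 (fully open); "grasp_force": force on a finger pad.
Only numpy, scipy, OpenCV 4.12 (cv2) and the standard library are available. Lean on these libraries where they do the work, as an engineer would, in place of code of your own. Each camera call takes 0.05 s, during which the arm holds its last target. There are 200 camera calls.

## Working session

There is one attempt and no reset: what is moved stays moved. The work goes in short steps, Python scripts to look and compute and a tool call to move; the robot and the scene stay as the last step left them, time stands still between calls to the robot, and variables do not carry over. Pictures are saved under pics/ and viewed, at most 12 in all, crops included, and the job is handed in when it is done.

Besides the shell and the picture viewer there is one more tool, called after ">>>" by a JSON object that holds its "name" and its "arguments". jog_arm: Moves the arm, as the interface text tells. Its arguments: {"type":"object","properties":{"series":{"type":"array"}},"required":["series"]}

```bash
mkdir -p pics
cat > h.py <<'E'
import numpy as np, cv2
from bench import ctrl
def world(c,u,v,z=None):
    """pixels -> world, by z_map, or onto plane z"""
    u=np.atleast_1d(u).astype(float);v=np.atleast_1d(v).astype(float)
    x0=(u-c['cx'])/c['fx'];y0=(v-c['cy'])/c['fy'];x,y=x0.copy(),y0.copy()
    for _ in range(20):
        s=1+c['k1']*(x*x+y*y);x,y=x0/s,y0/s
    d=np.stack([x,y,np.ones_like(x)],-1)@np.array(c['rotation']).T
    o=np.array(c['xyz'])
    if z is None: t=c['z_map'][v.astype(int),u.astype(int)]
    else: t=(z-o[2])/d[:,2]
    return o+d*t[:,None]
E
python3 - <<'E'
from h import *
print(ctrl.get_obs())
a=[ctrl.camera(n) for n in("scene","top")]
import pickle;pickle.dump(a,open('c0.pkl','wb'))
for n,c in zip("st",a):
    cv2.imwrite(f'pics/{n}0.png',c['frame']); print({k:c[k] for k in c if k not in('frame','z_map')})
E
```

```text
{'time_s': 0.0, 'q': array([ 9.27722763e-01,  1.81532955e-01,  1.60802877e+00,  2.34569881e-05,
        1.35378650e+00, -2.06291665e-01]), 'dq': array([-7.99285673e-06,  2.28868938e-03, -1.09782916e-03,  2.41415494e-04,
       -6.26608246e-04, -1.08869886e-03]), 'joint_efforts': array([ 9.09970458e-04, -4.44868469e+01, -3.51344311e+01, -1.41873220e-04,
        8.86469643e-03,  8.92241673e-06]), 'eef_pos': array([0.24287175, 0.52057513, 0.23037866]), 'eef_rot': array([-3.72110608e-04,  2.16661465e-01,  9.76246403e-01, -7.95095956e-04]), 'wrist_force': array([-0.07972138, -0.8913369 ,  0.27188355]), 'torque': array([0.03189955, 0.04190773, 0.01309761]), 'grasp_force': 0.0, 'opening': 1.0010315054281094}
{'fx': 386.2358405948434, 'fy': 386.2358405948434, 'cx': 280.54902352245716, 'cy': 207.2609935650847, 'k1': -0.10797967141109426, 'xyz': array([ 0.12723997, -0.58000838,  0.83697735]), 'rotation': array([-0.34329343,  0.89394309, -0.27156191,  0.09627821])}
{'fx': 467.34283209500643, 'fy': 467.34283209500643, 'cx': 287.68486679308944, 'cy': 207.4239743607943, 'k1': -0.16198808973314033, 'xyz': array([ 0.23985796, -0.05348751,  1.26448591]), 'rotation': array([ 0.07763268, -0.69873414,  0.70637711, -0.08231126])}
```

View pics/s0.png

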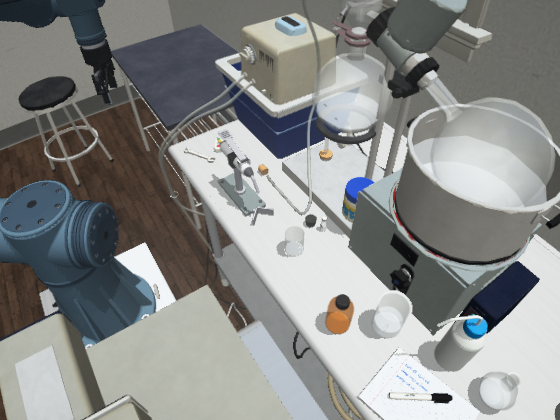

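View pics/t0.png

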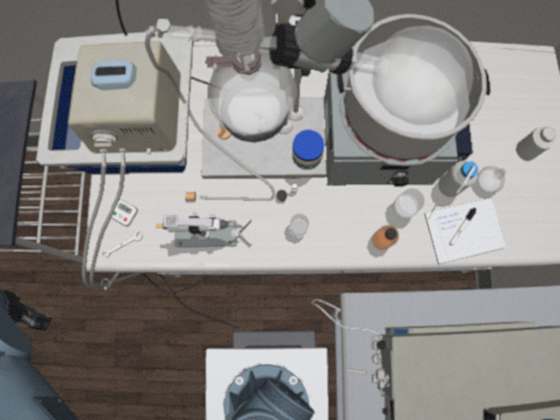

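The scene view shows the small beaker at (293,241), the V-stop at (262,213) and the gun at (235,165). The top view shows the beaker at (298,228), the V-stop at (243,232), the gun running left to (165,225), and the large beaker and bottle far right, around (405,205) and (385,238). Next I'll measure them.

```bash
python3 - <<'E'
s=open('h.py').read()
s=s.replace("import numpy as np, cv2","import numpy as np, cv2\nfrom scipy.spatial.transform import Rotation as R").replace("@np.array(c['rotation']).T","@R.from_quat(c['rotation'],scalar_first=True).as_matrix().T")
open('h.py','w').write(s)
E
python3 - <<'E'
from h import *
import pickle
S,T=pickle.load(open('c0.pkl','rb'))
for n,c,(u0,u1,v0,v1) in(('s',S,(190,330,110,270)),('t',T,(150,330,175,265))):
    f=c['frame'][v0:v1,u0:u1]; k=4
    cv2.imwrite(f'pics/{n}1.png',cv2.resize(f,None,fx=k if n=='t' else 3.7,fy=k if n=='t' else 3.7,interpolation=cv2.INTER_CUBIC))
    vv,uu=np.mgrid[v0:v1,u0:u1]; P=world(c,uu.ravel(),vv.ravel()); z=P[:,2]
    m=(P[:,0]>.2)&(P[:,0]<.7)
    print(n,'table z',np.median(z[m&(abs(z)<.02)]))
    for lo,hi in((.006,.02),(.02,.03),(.04,.08),(.09,.105),(.12,.16),(.16,.2),(.2,.24)):
        q=P[m&(z>lo)&(z<hi)]
        if len(q)>5: print(lo,hi,len(q),q.min(0).round(3),q.max(0).round(3),np.median(q,0).round(3))
E
```

```text
s table z -0.0006164080032447505
0.006 0.02 1613 [ 0.412 -0.119  0.006] [0.698 0.496 0.02 ] [0.476 0.138 0.011]
0.02 0.03 514 [ 0.428 -0.119  0.02 ] [0.697 0.502 0.03 ] [0.568 0.045 0.024]
0.04 0.08 2074 [ 0.45 -0.12  0.04] [0.7  0.5  0.08] [0.631 0.078 0.046]
0.09 0.105 226 [0.449 0.055 0.09 ] [0.698 0.414 0.105] [0.625 0.212 0.098]
0.12 0.16 1085 [0.428 0.065 0.12 ] [0.7   0.443 0.16 ] [0.467 0.202 0.144]
0.16 0.2 645 [0.444 0.111 0.16 ] [0.699 0.383 0.197] [0.476 0.199 0.177]
0.2 0.24 162 [ 0.596 -0.004  0.202] [0.674 0.228 0.239] [0.616 0.183 0.214]
t table z -0.0005009456856972516
0.006 0.02 1405 [ 0.378 -0.179  0.006] [0.615 0.28  0.02 ] [0.454 0.126 0.011]
0.02 0.03 426 [ 0.426 -0.179  0.02 ] [0.617 0.22  0.03 ] [ 0.564 -0.004  0.024]
0.04 0.08 335 [ 0.448 -0.177  0.04 ] [0.616 0.173 0.079] [ 0.568 -0.069  0.058]
0.09 0.105 8 [ 0.458 -0.172  0.092] [0.593 0.059 0.105] [0.464 0.056 0.102]
0.12 0.16 497 [0.437 0.067 0.12 ] [0.491 0.266 0.16 ] [0.45  0.158 0.147]
0.16 0.2 477 [0.442 0.114 0.161] [0.476 0.231 0.199] [0.458 0.178 0.181]
```

View pics/s1.png

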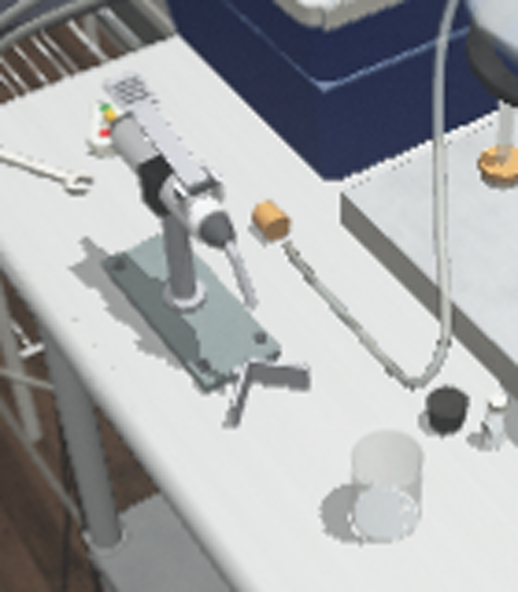

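View pics/t1.png

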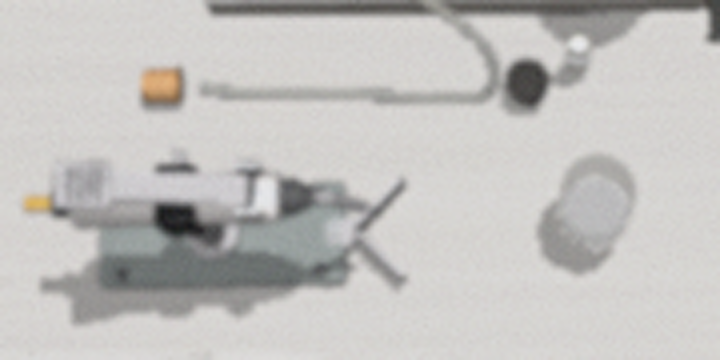

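The enlarged crops show the V arms' ends in the top crop at (405,182) and (403,283), with the apex near (352,235). The beaker's rim is near (600,190) in the top crop. In the scene crop the rim centre is (387,457), the base is (385,512) and the lever pad is around (128,90).

Run:
```python
from h import *
import pickle
S,T=pickle.load(open('c0.pkl','rb'))
t=lambda u,v:(150+(u+.5)/4-.5,175+(v+.5)/4-.5)
s=lambda u,v:(190+(u+.5)/3.7-.5,110+(v+.5)/3.7-.5)
def p(n,c,uv,z): print(n,world(c,*uv,z)[0].round(4))
p('endA t',T,t(405,182),.026);p('endB t',T,t(403,283),.026);p('apex t',T,t(352,235),.026)
p('endA s',S,s(307,372),.026);p('endB s',S,s(232,412),.026);p('apex s',S,s(248,368),.026)
p('rim s',S,s(387,457),.07);p('base s',S,s(385,515),0);p('rim t',T,t(603,188),.07);p('base t',T,t(596,207),0)
p('pad s',S,s(128,90),.192);p('pad t',T,t(84,183),.192)
p('nozz s',S,s(251,302),.097);p('nozz t',T,t(358,203),.097)
for uv in((205,390),(280,345),(165,235),(105,262)):p('plate s',S,s(*uv),.012)
for uv in((100,285),(348,283),(345,183)):p('plate t',T,t(*uv),.012)
# pad colour/depth points: both cams, z .185-.2
for n,c,(u0,u1,v0,v1) in(('s',S,(190,330,110,270)),('t',T,(150,330,175,265))):
    vv,uu=np.mgrid[v0:v1,u0:u1]; P=world(c,uu.ravel(),vv.ravel())
    m=(P[:,0]>.41)&(P[:,0]<.5)&(P[:,2]>.165)&(P[:,2]<.21);Q=P[m];
    for y in np.arange(.1,.25,.015):
        q=Q[(Q[:,1]>=y)&(Q[:,1]<y+.015)]
        if len(q):print(n,y.round(3),len(q),np.median(q,0).round(3),q[:,0].min().round(3),q[:,0].max().round(3))
# large things nearby for clearance
vv,uu=np.mgrid[0:420:2,0:560:2];P=world(T,uu.ravel(),vv.ravel());q=P[(P[:,0]>.3)&(P[:,0]<.62)&(P[:,1]>-.35)&(P[:,1]<.35)&(P[:,2]>.21)]
print(len(q),q.min(0) if len(q) else '',q.max(0) if len(q) else '')
```

```text
endA t [0.4912 0.0366 0.026 ]
endB t [0.4223 0.0376 0.026 ]
apex t [0.4552 0.0721 0.026 ]
endA s [0.4928 0.0339 0.026 ]
endB s [0.4256 0.032  0.026 ]
apex s [0.4579 0.0625 0.026 ]
rim s [ 0.4763 -0.0946  0.07  ]
base s [ 0.477  -0.0928 -0.    ]
rim t [ 0.477  -0.0957  0.07  ]
base t [ 0.4776 -0.0931  0.    ]
pad s [0.4582 0.2154 0.192 ]
pad t [0.4586 0.2147 0.192 ]
nozz s [0.4637 0.0596 0.097 ]
nozz t [0.4635 0.0613 0.097 ]
plate s [0.4248 0.0729 0.012 ]
plate s [0.4968 0.0801 0.012 ]
plate s [0.483  0.2418 0.012 ]
plate s [0.4259 0.2415 0.012 ]
plate t [0.4243 0.2458 0.012 ]
plate t [0.4247 0.0759 0.012 ]
plate t [0.4938 0.0787 0.012 ]
s 0.1 6 [0.448 0.112 0.168] 0.444 0.475
s 0.115 47 [0.46  0.121 0.168] 0.444 0.475
s 0.13 34 [0.46  0.137 0.172] 0.451 0.469
s 0.145 34 [0.46  0.152 0.176] 0.45 0.469
s 0.16 33 [0.459 0.168 0.18 ] 0.451 0.468
s 0.175 30 [0.459 0.182 0.183] 0.45 0.469
s 0.19 37 [0.459 0.198 0.187] 0.446 0.471
s 0.205 51 [0.459 0.212 0.191] 0.444 0.473
s 0.22 33 [0.458 0.226 0.194] 0.444 0.473
t 0.1 2 [0.445 0.114 0.169] 0.444 0.446
t 0.115 64 [0.459 0.122 0.168] 0.444 0.476
t 0.13 47 [0.458 0.137 0.172] 0.45 0.468
t 0.145 56 [0.458 0.152 0.176] 0.449 0.468
t 0.16 49 [0.458 0.168 0.179] 0.449 0.467
t 0.175 55 [0.458 0.183 0.182] 0.449 0.466
t 0.19 58 [0.456 0.199 0.186] 0.443 0.47
t 0.205 81 [0.457 0.212 0.19 ] 0.443 0.471
t 0.22 54 [0.457 0.225 0.193] 0.444 0.47
827 [ 0.5492691  -0.3493405   0.21005023] [0.61997395 0.3499565  0.39516778]
```

Measured: the gun's axis runs along world +y at x≈0.459, the seat is at about (0.459, 0.032), the beaker at (0.477, -0.094) and the pad at (0.4585, 0.2148, 0.191). These agree across both views and match the given sizes. The plan is to cradle the beaker from the -y side with half-open fingers, tilted so that only the tips touch it low down. First I turn the tool so its x axis points along +y, and rise.

>>> {"name": "jog_arm", "arguments": {"series": [[[0,0,-5,0,0,0.1418,30],[0,0,-5,0,0,0.1418,30],[0,0,-5,0,0,0.1418,30],[0,0,-5,0,0,0.1418,30],[0,0,-5,0,0,0.1418,30],[0,0,-5,0,0,0.1418,30],[0,0,-5,0,0,0.1418,30],[0,0,-5,0,0,0.1418,30],[0,0,0,0,0,0,30],[0,0,0,0,0,0,30]]]}}

```text
time_s: 1.1
eef_pos: [0.2431, 0.5209, 0.2709]
eef_rot: [0.0, 0.706, 0.708, -0.0]
wrist_force: [0.5, 0.1, -0.0]
opening: 0.351
grasp_force: 0.0
```

>>> {"name": "jog_arm", "arguments": {"series": [[[-20,8,0,0,0,0,30],[-40,15,0,0,0,0,30],[-45,16,0,0,0,0,30],[-45,16,0,0,0,0,30],[-45,16,0,0,0,0,30],[-45,16,0,0,0,0,30],[-45,16,0,0,0,0,30],[-45,16,0,0,0,0,30],[-45,16,0,0,0,0,30],[-45,16,0,0,0,0,30]]]}}

```text
time_s: 2.1
eef_pos: [0.3941, 0.0991, 0.2711]
eef_rot: [0.0, 0.706, 0.708, 0.0]
wrist_force: [0.2, -0.4, 0.2]
opening: 0.352
grasp_force: 0.0
```

>>> {"name": "jog_arm", "arguments": {"series": [[[-45,16,0,0,0,0,30],[-45,16,0,0,0,0,30],[-45,16,0,0,0,0,30],[-45,16,0,0,0,0,30],[-45,16,0,0,0,0,30],[-30,5,0,0,0,0,30],[0,0,0,0,0.1,0,30],[0,0,0,0,0.1,0,30],[0,0,0,0,0.1,0,30],[0,0,0,0,0,0,30]]]}}

```text
time_s: 3.1
eef_pos: [0.4783, -0.1558, 0.2697]
eef_rot: [-0.107, 0.7, 0.698, 0.106]
wrist_force: [-0.6, -0.5, -0.3]
opening: 0.354
grasp_force: 0.0
```

```bash
cat > st.py <<'E'
from h import *
o=ctrl.get_obs();M=R.from_quat(o['eef_rot'],scalar_first=True).as_matrix()
print(o['time_s'],o['eef_pos'].round(4),o['wrist_force'].round(2),'open',o['opening'],'q',o['q'].round(2))
print('toolX',M[:,0].round(3),'toolY',M[:,1].round(3),'toolZ',M[:,2].round(3))
import sys
if len(sys.argv)>3:
    d=(np.array([float(a) for a in sys.argv[1:4]])-o['eef_pos'])*1000;print('tool shift mm',(M.T@d).round(1))
E
python3 st.py .477 -.155 .012
```

```text
3.1 [ 0.4783 -0.1558  0.2697] [-0.61 -0.52 -0.27] open 0.353850661456337 q [-0.7   0.08  1.67  0.23  1.59 -0.72]
toolX [0.002 0.955 0.298] toolY [ 1.    -0.001 -0.002] toolZ [-0.001  0.298 -0.955]
tool shift mm [-76.   -0.9 246.3]
```

>>> {"name": "jog_arm", "arguments": {"series": [[[-9,0,28,0,0,0,30],[-9,0,30,0,0,0,30],[-9,0,30,0,0,0,30],[-9,0,30,0,0,0,30],[-9,0,30,0,0,0,30],[-9,0,30,0,0,0,30],[-9,0,28,0,0,0,30],[-6,0,20,0,0,0,30],[-6,0,15,0,0,0,30],[0,0,0,0,0,0,30]]]}}

```text
time_s: 4.1
eef_pos: [0.4774, -0.1527, 0.0169]
eef_rot: [-0.107, 0.698, 0.7, 0.105]
wrist_force: [-0.7, 0.0, 0.3]
opening: 0.347
grasp_force: 0.0
```

```bash
python3 st.py .459 .004 .013
python3 - <<'E'
from h import *
c=ctrl.camera('scene');cv2.imwrite('pics/s2.png',cv2.resize(c['frame'][130:290,200:360],None,fx=3.7,fy=3.7,interpolation=cv2.INTER_CUBIC))
E
```

```text
4.1 [ 0.4774 -0.1527  0.0169] [-0.69  0.02  0.27] open 0.3473079777051223 q [-0.7   0.42  1.83  0.25  1.1  -0.84]
toolX [-0.002  0.955  0.296] toolY [ 1.     0.003 -0.003] toolZ [-0.004  0.296 -0.955]
tool shift mm [148.6 -18.   50.3]
```

View pics/s2.png

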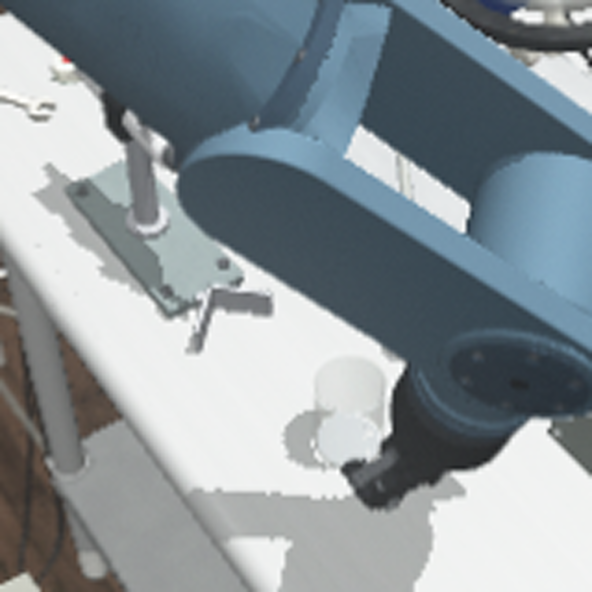

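The view shows the finger tips low behind the beaker (around (365,480) in the crop), with a free path to the V-stop. I'll push in slow steps.

>>> {"name": "jog_arm", "arguments": {"series": [[[6.5,0,3,0,0,0,30],[6.5,0,3,0,0,0,30],[6.5,0,3,0,0,0,30],[3.8,-0.6,1.2,0,0,0,30],[5.7,-0.8,1.8,0,0,0,30],[7.6,-1.1,2.4,0,0,0,30],[7.6,-1.1,2.4,0,0,0,30],[7.6,-1.1,2.4,0,0,0,30],[5.7,-0.8,1.8,0,0,0,30],[3.8,-0.6,1.2,0,0,0,30]]]}}

```text
time_s: 5.15
eef_pos: [0.4728, -0.0887, 0.0158]
eef_rot: [-0.106, 0.699, 0.699, 0.106]
wrist_force: [0.8, -0.6, 0.7]
opening: 0.348
grasp_force: 0.4
```

```bash
python3 st.py .459 .001 .014
python3 - <<'E'
from h import *
c=ctrl.camera('top');f=c['frame'][175:275,190:370];s=ctrl.camera('scene')['frame'][170:270,220:360]
cv2.imwrite('pics/t3.png',np.vstack([cv2.resize(f,(540,300),interpolation=cv2.INTER_CUBIC),cv2.resize(s,(540,300*1),interpolation=cv2.INTER_CUBIC)]))
E
```

```text
5.15 [ 0.4728 -0.0887  0.0158] [ 0.79 -0.56  0.66] open 0.3480663457073659 q [-0.6   0.37  1.91  0.28  1.05 -0.77]
toolX [0.    0.955 0.296] toolY [ 1. -0. -0.] toolZ [-0.     0.296 -0.955]
tool shift mm [ 85.2 -13.8  28.2]
```

View pics/t3.png

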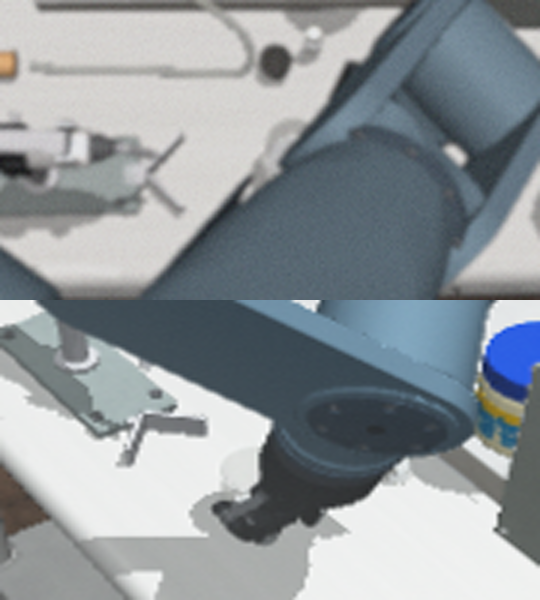

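The beaker is upright in the cradle and moving with the fingers (rim near (290,140) in the upper crop, (245,470) in the lower). I'll keep pushing.

>>> {"name": "jog_arm", "arguments": {"series": [[[3.8,-0.6,1.2,0,0,0,30],[7.6,-1.2,2.4,0,0,0,30],[7.6,-1.2,2.4,0,0,0,30],[7.6,-1.2,2.4,0,0,0,30],[7.6,-1.2,2.4,0,0,0,30],[7.6,-1.2,2.4,0,0,0,30],[7.6,-1.2,2.4,0,0,0,30],[7.6,-1.2,2.4,0,0,0,30],[7.6,-1.2,2.4,0,0,0,30],[3.8,-1,1.2,0,0,0,30]]]}}

```text
time_s: 6.25
eef_pos: [0.4615, -0.0167, 0.0153]
eef_rot: [-0.106, 0.699, 0.699, 0.106]
wrist_force: [-0.2, -1.0, 0.2]
opening: 0.346
grasp_force: 0.4
```

```bash
python3 st.py .459 .001 .014
python3 - <<'E'
from h import *
c=ctrl.camera('top');f=c['frame'][190:265,200:335];s=ctrl.camera('scene')['frame'][170:245,220:325]
cv2.imwrite('pics/t4.png',np.vstack([cv2.resize(f,(540,300),interpolation=cv2.INTER_CUBIC),cv2.resize(s,(420,300),interpolation=cv2.INTER_CUBIC).copy() if 0 else cv2.copyMakeBorder(cv2.resize(s,(420,300),interpolation=cv2.INTER_CUBIC),0,0,0,120,cv2.BORDER_CONSTANT)]))
E
```

```text
6.25 [ 0.4615 -0.0167  0.0153] [-0.2  -0.96  0.24] open 0.34649125969514544 q [-0.49  0.32  1.99  0.32  1.   -0.68]
toolX [-0.     0.955  0.296] toolY [ 1.  0. -0.] toolZ [-0.     0.296 -0.955]
tool shift mm [16.6 -2.5  6.5]
```

View pics/t4.png

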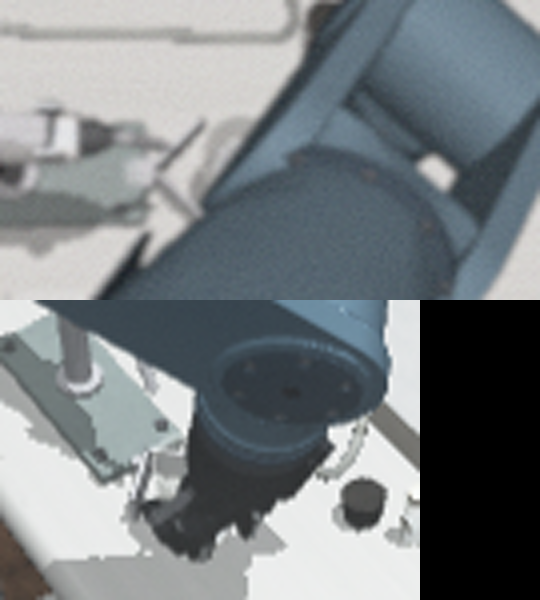

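The beaker is standing at the mouth of the V, between the arms. Now I go slowly and watch the force.

>>> {"name": "jog_arm", "arguments": {"series": [[[1.9,-0.3,0.6,0,0,0,30],[1.9,-0.3,0.6,0,0,0,30],[1.9,-0.3,0.6,0,0,0,30],[1.9,-0.3,0.6,0,0,0,30],[1.9,-0.3,0.6,0,0,0,30],[1.9,-0.3,0.6,0,0,0,30],[1.9,-0.3,0.6,0,0,0,30],[0.9,-0.3,0.3,0,0,0,30],[0,0,0,0,0,0,30],[0,0,0,0,0,0,30]]]}}

```text
time_s: 7.35
eef_pos: [0.4593, -0.0027, 0.0153]
eef_rot: [-0.106, 0.699, 0.699, 0.106]
wrist_force: [0.1, 0.1, 0.2]
opening: 0.349
grasp_force: 0.0
```

>>> {"name": "jog_arm", "arguments": {"series": [[[0.5,0,0.15,0,0,0,30],[0.5,0,0.15,0,0,0,30],[0,0,0,0,0,0,30],[0,0,0,0,0,0,30],[0,0,0,0,0,0,30],[0,0,0,0,0,0,30],[0,0,0,0,0,0,30],[0,0,0,0,0,0,30],[0,0,0,0,0,0,30],[0,0,0,0,0,0,30]]]}}

```text
time_s: 8.35
eef_pos: [0.4593, -0.0017, 0.0153]
eef_rot: [-0.106, 0.699, 0.699, 0.106]
wrist_force: [0.6, -0.6, -1.1]
opening: 0.353
grasp_force: 0.1
```

>>> {"name": "jog_arm", "arguments": {"series": [[[0.5,0,0.15,0,0,0,30],[0.5,0,0.15,0,0,0,30],[0.5,0,0.15,0,0,0,30],[0.5,0,0.15,0,0,0,30],[0,0,0,0,0,0,30],[0,0,0,0,0,0,30],[0,0,0,0,0,0,30],[0,0,0,0,0,0,30],[0,0,0,0,0,0,30],[0,0,0,0,0,0,30]]]}}

```text
time_s: 9.35
eef_pos: [0.4593, 0.0004, 0.0153]
eef_rot: [-0.106, 0.699, 0.699, 0.106]
wrist_force: [-0.9, -0.3, 1.2]
opening: 0.35
grasp_force: 0.0
```

>>> {"name": "jog_arm", "arguments": {"series": [[[0.5,0,0.15,0,0,0,30],[0.5,0,0.15,0,0,0,30],[0.5,0,0.15,0,0,0,30],[0,0,0,0,0,0,30],[0,0,0,0,0,0,30],[0,0,0,0,0,0,30],[0,0,0,0,0,0,30],[0,0,0,0,0,0,30],[0,0,0,0,0,0,30],[0,0,0,0,0,0,30]]]}}

```text
time_s: 10.35
eef_pos: [0.4593, 0.0019, 0.0153]
eef_rot: [-0.106, 0.699, 0.699, 0.106]
wrist_force: [-0.8, 1.0, -0.0]
opening: 0.35
grasp_force: 0.1
```

>>> {"name": "jog_arm", "arguments": {"series": [[[0.5,0,0.15,0,0,0,30],[0.5,0,0.15,0,0,0,30],[0.5,0,0.15,0,0,0,30],[0.5,0,0.15,0,0,0,30],[0,0,0,0,0,0,30],[0,0,0,0,0,0,30],[0,0,0,0,0,0,30],[0,0,0,0,0,0,30],[0,0,0,0,0,0,30],[0,0,0,0,0,0,30]]]}}

```text
time_s: 11.35
eef_pos: [0.4593, 0.0041, 0.0153]
eef_rot: [-0.106, 0.699, 0.699, 0.106]
wrist_force: [0.2, -0.6, -0.5]
opening: 0.352
grasp_force: 0.0
```

```bash
python3 st.py
python3 - <<'E'
from h import *
import pickle
a=[ctrl.camera(n) for n in("scene","top")]
pickle.dump(a,open('c1.pkl','wb'))
f=a[1]['frame'][200:260,215:305];s=a[0]['frame'][180:240,225:305]
cv2.imwrite('pics/t5.png',np.hstack([cv2.resize(s,(400,300),interpolation=cv2.INTER_CUBIC),cv2.resize(f,(400,267),interpolation=cv2.INTER_CUBIC).copy() if 0 else cv2.copyMakeBorder(cv2.resize(f,(400,267),interpolation=cv2.INTER_CUBIC),0,33,0,0,cv2.BORDER_CONSTANT)]))
E
```

```text
11.35 [0.4593 0.0041 0.0153] [ 0.21 -0.56 -0.51] open 0.3520555097583149 q [-0.45  0.31  2.01  0.33  0.99 -0.65]
toolX [0.    0.955 0.296] toolY [ 1. -0. -0.] toolZ [ 0.     0.296 -0.955]
```

View pics/t5.png

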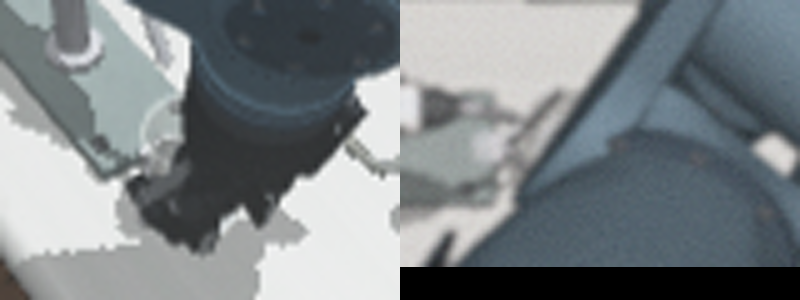

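>>> {"name": "jog_arm", "arguments": {"series": [[[0.5,0,0.15,0,0,0,30],[0.5,0,0.15,0,0,0,30],[0.5,0,0.15,0,0,0,30],[0,0,0,0,0,0,30],[0,0,0,0,0,0,30],[0,0,0,0,0,0,30],[0,0,0,0,0,0,30],[0,0,0,0,0,0,30],[0,0,0,0,0,0,30],[0,0,0,0,0,0,30]]]}}

```text
time_s: 12.45
eef_pos: [0.4593, 0.0056, 0.0153]
eef_rot: [-0.106, 0.699, 0.699, 0.106]
wrist_force: [-0.0, 0.0, 0.1]
opening: 0.349
grasp_force: 0.1
```

```bash
python3 st.py
python3 - <<'E'
from h import *
import pickle
S=pickle.load(open('c1.pkl','rb'))[0]
for u,v in((140,130),(150,110),(175,95)):print(world(S,225+u/5,180+v/5,.07))
E
```

```text
12.45 [0.4593 0.0056 0.0153] [-0.03  0.02  0.08] open 0.34908746324162127 q [-0.45  0.31  2.01  0.33  0.98 -0.65]
toolX [0.    0.955 0.296] toolY [ 1. -0. -0.] toolZ [ 0.     0.296 -0.955]
[[0.43755615 0.04267387 0.07      ]]
[[0.44947352 0.05213257 0.07      ]]
[[0.46643632 0.05397394 0.07      ]]
```

A circle through the rim points puts the beaker centre at y≈0.027, about 3–5 mm short of home.

>>> {"name": "jog_arm", "arguments": {"series": [[[0.5,0,0.15,0,0,0,30],[0.5,0,0.15,0,0,0,30],[0.5,0,0.15,0,0,0,30],[0,0,0,0,0,0,30],[0,0,0,0,0,0,30],[0,0,0,0,0,0,30],[0,0,0,0,0,0,30],[0,0,0,0,0,0,30],[0,0,0,0,0,0,30],[0,0,0,0,0,0,30]]]}}

```text
time_s: 13.45
eef_pos: [0.4596, 0.007, 0.0154]
eef_rot: [-0.105, 0.699, 0.699, 0.106]
wrist_force: [2.4, -3.8, -0.0]
opening: 0.349
grasp_force: 2.2
```

>>> {"name": "jog_arm", "arguments": {"series": [[[0.5,0,0.15,0,0,0,30],[0.5,0,0.15,0,0,0,30],[0,0,0,0,0,0,30],[0,0,0,0,0,0,30],[0,0,0,0,0,0,30],[0,0,0,0,0,0,30],[0,0,0,0,0,0,30],[0,0,0,0,0,0,30],[0,0,0,0,0,0,30],[0,0,0,0,0,0,30]]]}}

```text
time_s: 14.45
eef_pos: [0.46, 0.0075, 0.0155]
eef_rot: [-0.105, 0.699, 0.699, 0.106]
wrist_force: [2.0, -5.9, -0.3]
opening: 0.349
grasp_force: 3.5
```

>>> {"name": "jog_arm", "arguments": {"series": [[[0.5,0,0.15,0,0,0,30],[0.5,0,0.15,0,0,0,30],[0,0,0,0,0,0,30],[0,0,0,0,0,0,30],[0,0,0,0,0,0,30],[0,0,0,0,0,0,30],[0,0,0,0,0,0,30],[0,0,0,0,0,0,30],[0,0,0,0,0,0,30],[0,0,0,0,0,0,30]]]}}

```text
time_s: 15.45
eef_pos: [0.4604, 0.008, 0.0157]
eef_rot: [-0.104, 0.699, 0.699, 0.106]
wrist_force: [2.1, -7.6, -0.5]
opening: 0.35
grasp_force: 4.3
```

>>> {"name": "jog_arm", "arguments": {"series": [[[0,0.5,0,0,0,0,30],[0,0.5,0,0,0,0,30],[0,0.5,0,0,0,0,30],[0,0,0,0,0,0,30],[0,0,0,0,0,0,30],[0,0,0,0,0,0,30],[0,0,0,0,0,0,30],[0,0,0,0,0,0,30],[0,0,0,0,0,0,30],[0,0,0,0,0,0,30]]]}}

```text
time_s: 16.45
eef_pos: [0.461, 0.0084, 0.0154]
eef_rot: [-0.105, 0.699, 0.699, 0.105]
wrist_force: [0.7, -5.7, 0.8]
opening: 0.351
grasp_force: 4.3
```

```bash
python3 st.py
```

```text
16.45 [0.461  0.0084 0.0154] [ 0.7  -5.74  0.78] open 0.350714291538734 q [-0.44  0.31  2.01  0.33  0.98 -0.64]
toolX [0.    0.956 0.294] toolY [ 1. -0.  0.] toolZ [ 0.     0.294 -0.956]
```

>>> {"name": "jog_arm", "arguments": {"series": [[[0.5,0.3,0.15,0,0,0,30],[0.5,0.3,0.15,0,0,0,30],[0,0,0,0,0,0,30],[0,0,0,0,0,0,30],[0,0,0,0,0,0,30],[-1,0,-0.3,0,0,0,30],[-1.9,0,-0.6,0,0,0,30],[-3.8,0,-1.2,0,0,0,30],[-9,0,-3,0,0,0,30],[-15,0,-5,0,0,0,30]]]}}

```text
time_s: 17.45
eef_pos: [0.4607, -0.0215, 0.0157]
eef_rot: [-0.107, 0.699, 0.699, 0.106]
wrist_force: [-0.6, 0.3, 0.0]
opening: 0.353
grasp_force: 0.0
```

>>> {"name": "jog_arm", "arguments": {"series": [[[-20,0,-8,0,0,0,30],[-10,0,-20,0,0,0,30],[0,0,-40,0,0,0,30],[0,0,-48,0,0,0,30],[0,0,-48,0,0,0,0],[0,0,-48,0,0,0,0],[0,0,-20,0,-0.1,0,0],[0,0,0,0,-0.1,0,0],[0,0,0,0,-0.1,0,0],[0,0,0,0,0,0,0]]]}}

```text
time_s: 18.45
eef_pos: [0.4611, -0.1177, 0.2291]
eef_rot: [0.0, 0.706, 0.708, -0.0]
wrist_force: [-0.9, 0.4, -0.2]
opening: -0.003
grasp_force: 0.0
```

```bash
python3 st.py .459 .205 .240
python3 - <<'E'
from h import *
import pickle
a=[ctrl.camera(n) for n in("scene","top")]
pickle.dump(a,open('c2.pkl','wb'))
s=a[0]['frame'][180:240,225:305];f=a[1]['frame'][200:260,215:295]
cv2.imwrite('pics/t6.png',np.hstack([cv2.resize(x,(400,300),interpolation=cv2.INTER_CUBIC) for x in(s,f)]))
E
```

```text
18.45 [ 0.4611 -0.1177  0.2291] [-0.92  0.36 -0.23] open -0.002713406198489533 q [-0.5  -0.04  1.85 -0.    1.33 -0.5 ]
toolX [-0.003  1.    -0.001] toolY [1.    0.003 0.   ] toolZ [ 0.    -0.001 -1.   ]
tool shift mm [322.7  -1.3 -11.2]
```

View pics/t6.png

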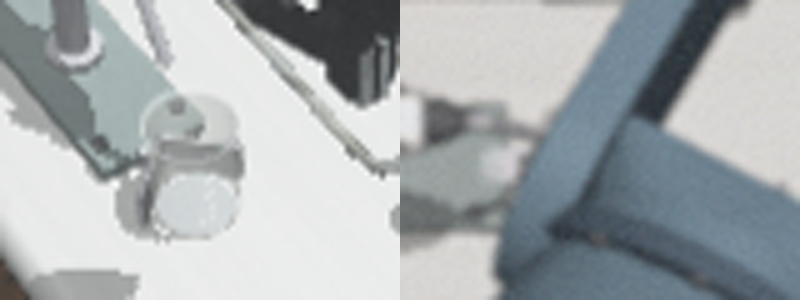

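The beaker stands upright in the V-stop: rim centre near (189,130), base near (197,206) in the left crop. I'll check that numerically against the seat.

Run:
```python
from h import *
import pickle
S=pickle.load(open('c2.pkl','rb'))[0]
f=lambda u,v,z:world(S,225+(u+.5)/5-.5,180+(v+.5)/5-.5,z)[0].round(4)
print('rim centre',f(190,129,.07),'base',f(197,206,0.0),'ends',f(155,233,.0),f(243,175,.0))
```

```text
rim centre [0.46 0.03 0.07] base [0.4628 0.0337 0.    ] ends [0.4331 0.0302 0.    ] [0.4968 0.0385 0.    ]
```

The beaker is home (its estimates centre on (0.461, 0.032), and both arms took force). Now to the lever, with the fingers shut: about 10 mm forward of the pad's rear and 45 mm above it.

>>> {"name": "jog_arm", "arguments": {"series": [[[20,0,-10,0,0,0,0],[36,-0.3,0,0,0,0,0],[40,-0.3,0,0,0,0,0],[40,-0.3,0,0,0,0,0],[40,-0.3,0,0,0,0,0],[40,-0.3,0,0,0,0,0],[40,-0.3,0,0,0,0,0],[36,-0.3,0,0,0,0,0],[22,0,0,0,0,0,0],[10,0,0,0,0,0,0]]]}}

```text
time_s: 19.55
eef_pos: [0.4593, 0.2058, 0.238]
eef_rot: [-0.001, 0.707, 0.707, -0.001]
wrist_force: [-0.1, -1.5, -0.8]
opening: 0.0
grasp_force: 0.0
```

>>> {"name": "jog_arm", "arguments": {"series": [[[0,0,10,0,0,0,0],[0,0,10,0,0,0,0],[0,0,8,0,0,0,0],[0,0,5,0,0,0,0],[0,0,2,0,0,0,0],[0,0,0,0,0,0,0],[0,0,0,0,0,0,0],[0,0,0,0,0,0,0],[0,0,0,0,0,0,0],[0,0,0,0,0,0,0]]]}}

```text
time_s: 20.55
eef_pos: [0.4595, 0.2049, 0.204]
eef_rot: [0.0, 0.707, 0.707, 0.0]
wrist_force: [1.2, -0.3, 0.0]
opening: 0.001
grasp_force: 0.0
```

```bash
python3 st.py .4585 .206 .1975
python3 - <<'E'
from h import *
c=ctrl.camera('scene');cv2.imwrite('pics/s7.png',cv2.resize(c['frame'][100:220,190:330],None,fx=4,fy=4,interpolation=cv2.INTER_CUBIC))
f=[ctrl.get_obs()['wrist_force'] for _ in range(5)];print(np.round(f,2))
E
```

```text
20.55 [0.4595 0.2049 0.204 ] [ 1.25 -0.34  0.02] open 0.0009202263679694518 q [ 0.18  0.05  1.81 -0.    1.28  0.18]
toolX [0. 1. 0.] toolY [ 1. -0.  0.] toolZ [ 0.  0. -1.]
tool shift mm [ 1.1 -1.   6.5]
[[-0.34  0.73  0.2 ]
 [-0.34  0.73  0.2 ]
 [-0.34  0.73  0.2 ]
 [-0.34  0.73  0.2 ]
 [-0.34  0.73  0.2 ]]
```

View pics/s7.png

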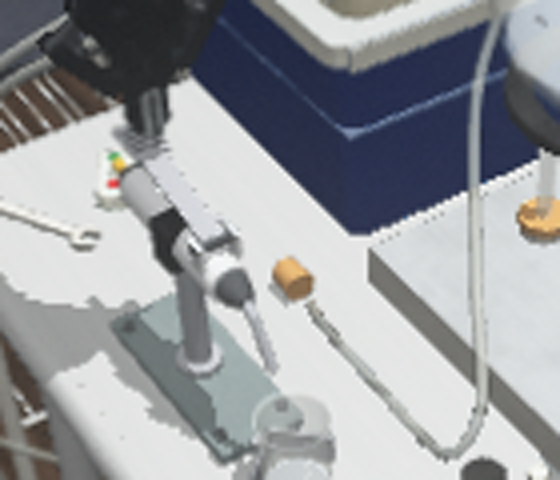

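The shut fingers are right over the lever pad (crop (140,140)), and the beaker is still standing in its stop (crop (290,430)). Next I move just above the pad, then make light contact.

>>> {"name": "jog_arm", "arguments": {"series": [[[1.5,-0.5,3,0,0,0,0],[1.5,-0.5,3,0,0,0,0],[0,0,2,0,0,0,0],[0,0,1.5,0,0,0,0],[0,0,0,0,0,0,0],[0,0,0,0,0,0,0],[0,0,0,0,0,0,0],[0,0,0,0,0,0,0],[0,0,0,0,0,0,0],[0,0,0,0,0,0,0]]]}}

```text
time_s: 21.6
eef_pos: [0.4584, 0.2078, 0.1943]
eef_rot: [0.0, 0.707, 0.707, 0.0]
wrist_force: [0.1, -0.4, -0.5]
opening: 0.004
grasp_force: 0.0
```

```bash
cat > av.py <<'E'
from h import *
P=[];F=[]
for _ in range(8):
    o=ctrl.get_obs();P.append(o['eef_pos']);F.append(np.r_[o['wrist_force'],o['torque'],o['joint_efforts'][1:3]]);ctrl.camera('scene')
print(o['time_s'],np.mean(P,0).round(5),np.mean(F,0).round(2),np.std(F,0).round(2))
E
python3 av.py
```

```text
21.95 [0.45843 0.20778 0.19426] [ 2.400e-01 -1.200e-01 -2.700e-01 -1.000e-02 -1.000e-02 -1.000e-02
 -3.671e+01 -3.373e+01] [0.43 0.31 0.45 0.03 0.04 0.04 0.   0.  ]
```

>>> {"name": "jog_arm", "arguments": {"series": [[[0,0,1,0,0,0,0],[0,0,1,0,0,0,0],[0,0,1,0,0,0,0],[0,0,1,0,0,0,0],[0,0,0,0,0,0,0],[0,0,0,0,0,0,0],[0,0,0,0,0,0,0],[0,0,0,0,0,0,0],[0,0,0,0,0,0,0],[0,0,0,0,0,0,0]]]}}

```text
time_s: 23.0
eef_pos: [0.4585, 0.2078, 0.1903]
eef_rot: [0.0, 0.707, 0.707, 0.0]
wrist_force: [-0.2, -0.2, 2.6]
opening: -0.001
grasp_force: 0.8
```

```bash
python3 av.py
```

```text
23.35 [0.45845 0.20779 0.19026] [ 1.100e-01  5.100e-01  1.780e+00  1.600e-01  2.000e-02 -1.000e-02
 -3.587e+01 -3.267e+01] [0.43 0.36 0.44 0.02 0.03 0.03 0.01 0.02]
```

Light contact confirmed: about 1.9 N at z=0.1903, so the pad's rest surface is at about 0.192 as given. Now I press to the pressure point (about 8 mm more) and hold.

>>> {"name": "jog_arm", "arguments": {"series": [[[0,0,2,0,0,0,0],[0,0,2.4,0,0,0,0],[0,0,2.4,0,0,0,0],[0,0,1,0,0,0,0],[0,0,0.1,0,0,0,0],[0,0,0,0,0,0,0],[0,0,0,0,0,0,0],[0,0,0,0,0,0,0],[0,0,0,0,0,0,0],[0,0,0,0,0,0,0]]]}}

```text
time_s: 24.4
eef_pos: [0.4585, 0.2078, 0.1824]
eef_rot: [0.0, 0.707, 0.707, 0.0]
wrist_force: [0.8, 3.0, 4.2]
opening: 0.003
grasp_force: 1.7
```

```bash
python3 st.py
```

```text
24.4 [0.4585 0.2078 0.1824] [0.79 2.96 4.21] open 0.002623176423035452 q [0.19 0.07 1.83 0.   1.24 0.19]
toolX [0. 1. 0.] toolY [ 1. -0.  0.] toolZ [ 0.  0. -1.]
```

About 4.3 N: at the pressure point or within a few tenths of a millimetre of it. I go 0.4 mm firmer, hold on, then press through to the bottom.

>>> {"name": "jog_arm", "arguments": {"series": [[[0,0,0.4,0,0,0,0],[0,0,0,0,0,0,0],[0,0,0,0,0,0,0],[0,0,0,0,0,0,0],[0,0,0,0,0,0,0],[0,0,0,0,0,0,0],[0,0,0,0,0,0,0],[0,0,3.4,0,0,0,0],[0,0,3.4,0,0,0,0],[0,0,3.2,0,0,0,0]]]}}

```text
time_s: 25.4
eef_pos: [0.459, 0.2089, 0.173]
eef_rot: [-0.0, 0.707, 0.707, 0.001]
wrist_force: [-2.1, 7.2, 11.3]
opening: -0.001
grasp_force: 5.8
```

>>> {"name": "jog_arm", "arguments": {"series": [[[0,0,0.6,0,0,0,0],[0,0,0.4,0,0,0,0],[0,0,0,0,0,0,0],[0,0,0,0,0,0,0],[0,0,0,0,0,0,0],[0,0,0,0,0,0,0],[0,0,0,0,0,0,0],[0,0,0,0,0,0,0],[0,0,0,0,0,0,0],[0,0,0,0,0,0,0]]]}}

```text
time_s: 26.4
eef_pos: [0.459, 0.209, 0.1724]
eef_rot: [-0.0, 0.707, 0.707, 0.002]
wrist_force: [-2.0, 5.7, 11.9]
opening: -0.0
grasp_force: 5.9
```

```bash
python3 st.py
```

```text
26.4 [0.459  0.209  0.1724] [-1.95  5.69 11.89] open -0.00011639754333386124 q [0.19 0.08 1.84 0.   1.21 0.19]
toolX [0.    1.    0.002] toolY [ 1.    -0.     0.002] toolZ [ 0.002  0.002 -1.   ]
```

>>> {"name": "jog_arm", "arguments": {"series": [[[0,0,0.8,0,0,0,0],[0,0,0,0,0,0,0],[0,0,0,0,0,0,0],[0,0,-12,0,0,0,0],[0,0,-25,0,0,0,0],[0,0,-30,0,0,0,0],[0,0,-20,0,0,0,0],[-20,0,0,0,0,0,0],[0,-30,0,0,0,0,0],[0,-30,0,0,0,0,0]]]}}

```text
time_s: 27.4
eef_pos: [0.3973, 0.1867, 0.256]
eef_rot: [-0.0, 0.708, 0.706, -0.001]
wrist_force: [-0.5, 0.2, 0.2]
opening: -0.001
grasp_force: 0.0
```

```bash
python3 st.py
python3 - <<'E'
from h import *
import pickle
a=[ctrl.camera(n) for n in("scene","top")]
pickle.dump(a,open('c3.pkl','wb'))
cv2.imwrite('pics/s8.png',np.hstack([cv2.resize(a[0]['frame'][110:245,190:325],(400,400),interpolation=cv2.INTER_CUBIC),cv2.resize(a[0]['frame'],(400,300)).copy() if 0 else cv2.copyMakeBorder(cv2.resize(a[0]['frame'],(400,300)),0,100,0,0,cv2.BORDER_CONSTANT)]))
for n,c in zip('st',a):
    vv,uu=np.mgrid[110:260,150:330];P=world(c,uu.ravel(),vv.ravel());Q=P[(P[:,0]>.44)&(P[:,0]<.475)&(P[:,2]>.155)&(P[:,2]<.21)]
    for y in(.12,.15,.19,.205,.22):
        q=Q[(Q[:,1]>=y)&(Q[:,1]<y+.015)]
        if len(q):print(n,y,len(q),np.median(q,0).round(3))
E
```

```text
27.4 [0.3973 0.1867 0.256 ] [-0.52  0.16  0.22] open -0.001232626312899011 q [ 0.17 -0.16  1.9  -0.    1.4   0.17]
toolX [ 0.002  1.    -0.002] toolY [ 1.    -0.002 -0.002] toolZ [-0.002 -0.002 -1.   ]
s 0.12 49 [0.459 0.125 0.169]
s 0.15 40 [0.458 0.158 0.177]
s 0.19 40 [0.458 0.198 0.187]
s 0.205 46 [0.459 0.212 0.191]
s 0.22 37 [0.459 0.226 0.194]
t 0.12 62 [0.459 0.126 0.17 ]
t 0.15 59 [0.457 0.159 0.176]
t 0.19 49 [0.458 0.198 0.186]
t 0.205 3 [0.467 0.205 0.188]
```

View pics/s8.png

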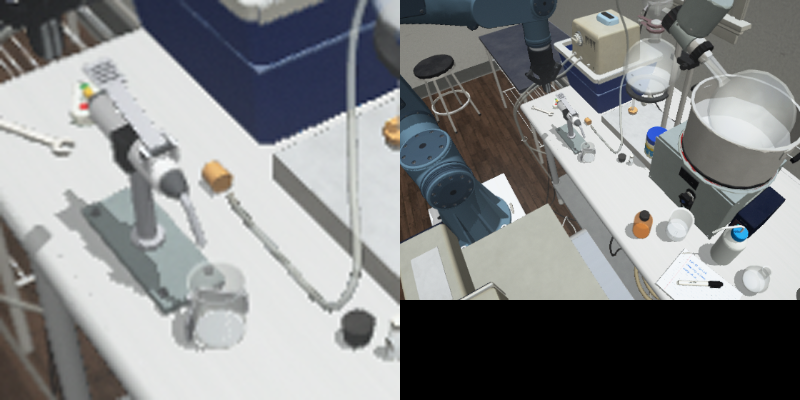

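The lever is back at its rest height (0.191 at the pad, as before). The beaker stands in the V-stop (crop (218,305)), the bystanders are upright, and the robot touches nothing, so I'm handing in.

```bash
python3 -c "
from bench import ctrl
print(ctrl.hand_in())"
```

```text
the job is handed in; nothing more can be done
None
```

I handed the job in at about 27 s: the beaker is home in the V-stop, the lever was held about 1.2 s at the pressure point and about 1.3 s at the bottom (both judged from force and height), it sprang back, and no glassware fell.

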